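# Lay the big cookie mallet in its cradle

## Robot

A 7-joint arm with a two-finger parallel gripper is mounted at the origin on a cart in front of the work surface, level with it; the furniture and walls round the work are solid. World frame = base frame: x ahead of the robot, y to its left, z up, the work surface at z = 0. Lengths are in m, angles in rad, forces in N, time in s.
With the tool pointing down it reaches from about 0.425 to 0.925 m from the base axis. Payload 6.8 kg.
Tool frame: the origin (TCP) lies between the finger pads; the fingertips stand 14 mm ahead of it and the grasp point (between the pads) lies 5 mm behind it; z points along the fingers, y is the direction in which the jaws open and shut (so a half turn about z gives the same grasp; the last joint's range is limited). The gripper opens to 85 mm and grips with 20 to 120 N. Pads are 22 mm wide; open, the fingers measure 114 mm over their backs; the gripper's body (76 mm by 85 mm) begins 54 mm behind the grasp point. The pads swing forward as they close: fully open they stand 13 mm farther back than shut.
Start: joints at [1.204, 0.477, 0.022, 1.555, -0.011, 1.109, -0.083], TCP at [0.173, -0.653, 0.245] pointing down, gripper open.
Joint ranges: [-2.96, 2.96], [-0.34, 2.1], [-1.41, 1.46], [0.24, 2.44], [-1.37, 4.51], [0.17, 1.92], [-2.96, 2.96]. Speed limits (rad/s): [2.39, 2.39, 3.14, 3.14, 3.14, 3.14, 3.14].

## Interface

Orientations are given as a unit quaternion [w, x, y, z].
In Python, from station import bot gives the robot as it stands.
- The arm moves only by the shell command python3 -m crank 'ROWS' [FORCE]. ROWS is JSON, a list of rows, each a list of 3 entries, a list of its own where there are three numbers: the shift along the tool's x, y, z in m, then the turn, a rotation vector about the tool's x, y, z in degrees, then the finger opening in m, from 0 to 0.0854. A call has 1 to 10 rows; each row shifts and turns the commanded pose from where the row before left it, along the tool's axes as they then stand; what a row does not reach is not made up. A row lasts 1/8 s, in which the tool goes at most 62.5 mm and 10.7 degrees, less where a joint would pass 70% of its speed; a pose out of reach is approached as far as the arm can. A call is refused whole if a number of a shift passes 0.0625 or a number of a turn 10.7, either way. A call with a gripper value outside its range is refused whole. The fingers move at their own pace and stop on an object; FORCE is the grip in N (left out, the last holds). Time passes only in rows, so rows that do not move let the fingers close. It gives the time, the measured TCP pose, the force and the opening at its end, in the units of the state.
- bot.get_obs(): the state, without advancing time (a new reading comes with each control period).
- bot.read_camera(name): name is "scene" or "side" or "wrist"; returns (picture, depth): 384x512x3 uint8, red, green, blue; 384x512 float32, m along the optical axis (not along the pixel's ray), 0 where there is no reading.
- bot.calibration(name): a dict with "fx", "fy", "cx", "cy" (pixels), "extrinsics" (4x4, takes a point from camera to world coordinates). Camera axes: x right, y down, z forward; pixel columns grow to the right and rows downward; lengths in m; the calibration is good to about 2 mm. A picture is of the moment at which its call begins: read the wrist's pose just before it. calibration takes no time and is no camera call; for the wrist camera it gives the pose at the moment of the call.
- bot.hand_in(): hands the job in, once; it reports no verdict.
The state is a dict: "t": time; "q": joint angles; "joint_vel": joint speeds; "joint_torque": joint torques, N m; "eef_pos": TCP position; "tool_rot": TCP orientation; "contact_force": force on the tool from outside, world axes, zero at the start; "torque": the same for the moment, N m; "gripper_width": opening from 0.0 (shut) to 1.0 (fully open).
Only numpy, scipy, OpenCV 4.12 (cv2) and the standard library are available. Lean on these libraries where they do the work, as an engineer would, in place of code of your own. Each camera call takes 0.05 s, during which the arm holds its last target.

## Task

Put the bigger of the two mallets away in the white cradle: grip its handle close to the balance point, which lies near the heavy head, so that it comes up roughly level and stays so, never leaning more than about 20 degrees. Lower it into the cradle with the head in the wide pocket and the handle in the fork, let go only when it rests there, and leave the small mallet where it lies.

Things in the scene. Friction and masses are not known exactly. Their poses are not given: they have to be found in the camera images.
- mallet_balance (a point): Balance point of the bigger mallet (280 mm long, 0.55 to 0.9 kg), in the middle of its round 22 mm wooden handle, 50 mm from the head's near face, 22 mm above the table as it lies level. y: along the handle to the head (to the robot's left), x: level across, z: up. The handle ends in a knob 44 mm wide, its end at y = -190 mm. Gripped over 30 mm away it is off balance and may sag.
- mallet_head (a point): Centre of the bigger mallet's grey metal block head, 70 (x) x 40 (y) x 44 (z) mm; same axes; 70 mm along +y from the balance point.
- cradle_seat (a point): Where the balance point comes to rest in the fixed white cradle, 52 mm above the table; y: to the head pocket, z: up. Pocket: floor 22 mm lower, y 40 to 106, x -50 to 50 mm, walls 16 mm high, open towards the fork; the head's centre goes at y = 70. Fork at y = -150: notch 56 mm wide, bottom 11 mm lower, prong tops 8 mm higher. Base plate between: 40 mm lower, 76 mm wide.
- small_mallet_middle (a point): The smaller mallet, a loose bystander of the same form: 185 mm long, head 46 x 30 x 30 mm, handle 16 mm thick. The point lies in its handle, 40 mm from the head's near face, 15 mm above the table; y: to its head, to the robot's left.

How it is judged:
By the outcome, as a careful person would: the job done as asked, in the order asked, and still so for the second after the job is handed in, with the robot touching nothing.
It also fails if it takes over 37 s, if anything falls off the work surface, if the arm or the gripper's body presses on something with over 40 N, if the wrist force passes 120 N, or if a joint passes its speed limit or range.

## Working session

There is one attempt and no reset: what is moved stays moved. The work goes in short steps, Python scripts to look and compute and a shell command to move; the robot and the scene stay as the last step left them, time stands still between calls to the robot, and variables do not carry over. Pictures are saved under pics/ and viewed, and the job is handed in when it is done.

```bash
ls; mkdir -p pics
python3 - <<'E'
from station import bot
import cv2,numpy as np
o=bot.get_obs();print(o)
for n in("scene","side","wrist"):
    c=bot.calibration(n);p,d=bot.read_camera(n)
    np.savez(f"pics/{n}0.npz",p=p,d=d,E=c["extrinsics"],k=[c["fx"],c["fy"],c["cx"],c["cy"]])
    cv2.imwrite(f"pics/{n}0.png",p[:,:,::-1]);print(n,c)
E
```

```text
pics
{'t': 0.0, 'q': array([ 1.203912  ,  0.47781761,  0.02231094,  1.5564602 , -0.01150602,
        1.10930184, -0.08312198]), 'joint_vel': array([-0.00219498, -0.00204545,  0.00014313,  0.00096224,  0.00051721,
        0.00127606,  0.00112503]), 'joint_torque': array([ 4.98897589e-04, -5.96445322e+01,  1.60808779e+00, -2.81204438e+01,
        1.24809542e-02,  9.42626910e-03,  3.84603309e-07]), 'eef_pos': array([ 0.17259482, -0.65196712,  0.2443097 ]), 'tool_rot': array([-9.12203537e-04,  9.91638631e-01,  1.29042477e-01, -1.79488016e-04]), 'contact_force': array([-0.60886889,  0.31569575,  1.00611239]), 'torque': array([-0.00606618, -0.02530928, -0.0172659 ]), 'gripper_width': 1.0015670375230676}
scene {'fx': 372.4955287680004, 'fy': 372.4955287680004, 'cx': 258.1212301460806, 'cy': 188.34612182512328, 'extrinsics': array([[-0.51940939, -0.4700963 ,  0.71359888, -0.0936869 ],
       [-0.85447928,  0.29441315, -0.4280024 ,  0.31681705],
       [-0.00889055, -0.83206392, -0.5546085 ,  0.53210503],
       [ 0.        ,  0.        ,  0.        ,  1.        ]])}
side {'fx': 409.1352208666766, 'fy': 409.1352208666766, 'cx': 256.11955427448527, 'cy': 194.13945603881584, 'extrinsics': array([[-0.85669734, -0.24736298,  0.45263808,  0.14799398],
       [-0.51581803,  0.40879171, -0.75287522,  0.61399732],
       [ 0.00119877, -0.87846508, -0.47780505,  0.47242178],
       [ 0.        ,  0.        ,  0.        ,  1.        ]])}
wrist {'fx': 328.4717603584353, 'fy': 328.4717603584353, 'cx': 262.38261079285144, 'cy': 188.3356542999329, 'extrinsics': array([[ 2.55841336e-01, -9.24505031e-01, -2.82552044e-01,
         2.44598086e-01],
       [-9.66718310e-01, -2.44959514e-01, -7.38278155e-02,
        -6.33294707e-01],
       [-9.59624655e-04,  2.92036442e-01, -9.56406711e-01,
         3.73197680e-01],
       [ 0.00000000e+00,  0.00000000e+00,  0.00000000e+00,
         1.00000000e+00]])}
```

View pics/scene0.png

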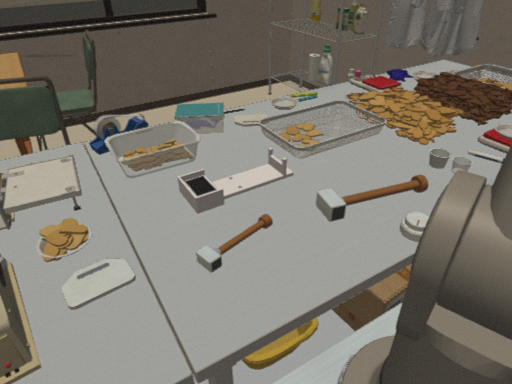

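View pics/side0.png

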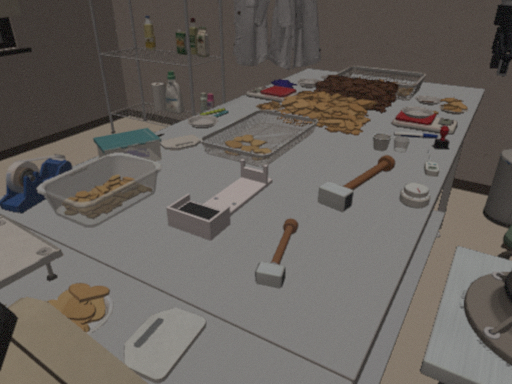

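View pics/wrist0.png

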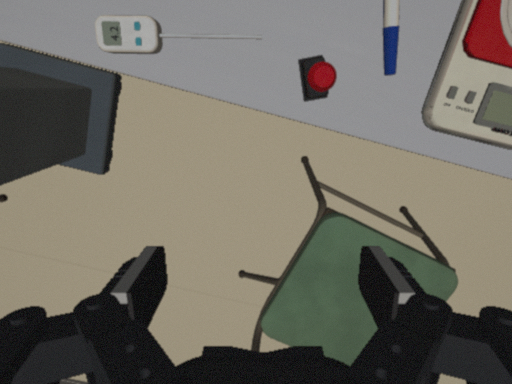

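The scene camera shows the big mallet with its head at (332,205) and knob at (420,185). The cradle pocket is at (200,190) with its fork at (278,165), and the small mallet's head is at (209,258). The side camera agrees. Next I'll measure them from depth.

```bash
cat > h.py <<'E'
import numpy as np,cv2
def cloud(f):
    z=np.load(f);d=z["d"];fx,fy,cx,cy=z["k"];v,u=np.mgrid[:384,:512]
    P=np.stack([(u-cx)/fx*d,(v-cy)/fy*d,d],-1)@z["E"][:3,:3].T+z["E"][:3,3]
    P[d==0]=np.nan
    return P,z["p"]
E
python3 - <<'E'
from h import *
for n,h,k,p,f,s,sk in(("scene",(332,205),(420,185),(200,190),(278,165),(209,258),(265,222)),("side",(337,194),(387,163),(198,215),(256,175),(270,272),(290,227))):
    P,im=cloud(f"pics/{n}0.npz")
    for nm,(u,v) in zip("head knob pocket fork shead sknob".split(),(h,k,p,f,s,sk)): print(n,nm,P[v,u].round(3))
A=[];
for n in("scene","side"):
    P,im=cloud(f"pics/{n}0.npz");
    ok=(P[...,0]>.2)&(P[...,0]<.9)&(P[...,1]>-.5)&(P[...,1]<.5)&np.isfinite(P[...,2])
    tb=P[ok&(abs(P[...,2])<.012)]; print(n,"table z",np.median(tb[:,2]))
    hsv=cv2.cvtColor(im,cv2.COLOR_RGB2HSV)
    # top view map
    Q=P[ok&(P[...,2]>.008)&(P[...,2]<.15)];C=im[ok&(P[...,2]>.008)&(P[...,2]<.15)]
    m=np.full((700,1000,3),60,np.uint8)
    r=((.9-Q[:,0])*1000).astype(int).clip(0,699);c=((.5-Q[:,1])*1000).astype(int).clip(0,999)
    m[r,c]=C[:,::-1]; cv2.imwrite(f"pics/top_{n}.png",cv2.resize(m,(800,560)))
E
```

```text
scene head [ 0.391 -0.163  0.044]
scene knob [ 0.355 -0.415  0.029]
scene pocket [0.617 0.054 0.032]
scene fork [ 0.619 -0.173  0.031]
scene shead [0.396 0.133 0.032]
scene sknob [ 0.44  -0.02   0.023]
side head [ 0.406 -0.166  0.037]
side knob [ 0.362 -0.416  0.027]
side pocket [nan nan nan]
side fork [ 0.621 -0.173  0.027]
side shead [0.407 0.138 0.029]
side sknob [ 0.446 -0.014  0.021]
scene table z 0.0014657956144522588
side table z -0.001456779523396845
```

View pics/top_scene.png

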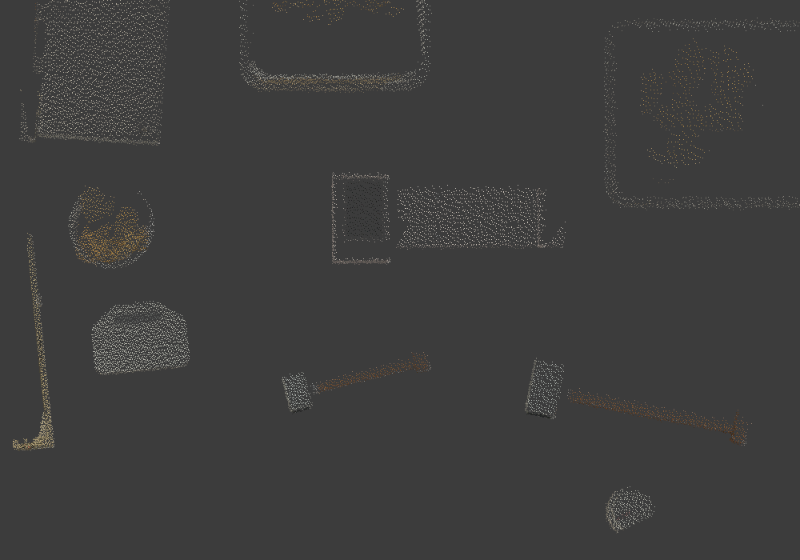

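View pics/top_side.png

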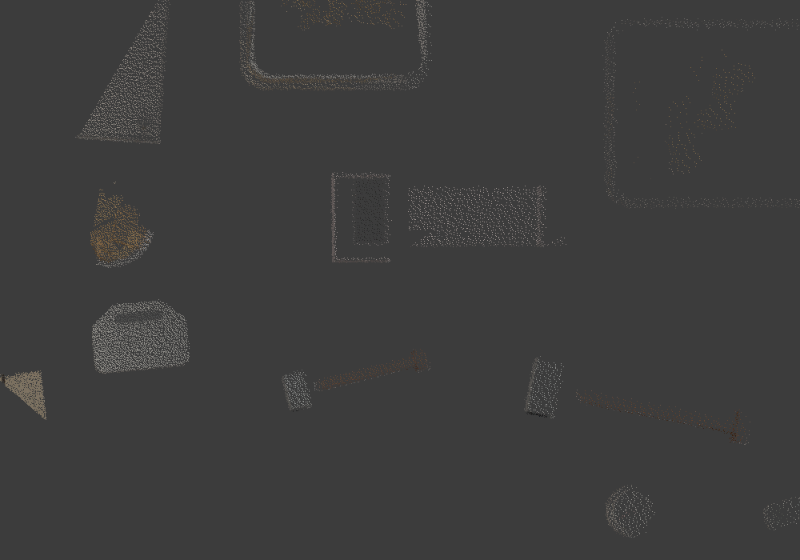

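```bash
cat > fit.py <<'E'
from h import *
def fit(tag=""):
    R={}
    for n in("scene","side"):
        P,im=cloud(f"pics/{n}0.npz")
        def sel(c,r): return np.isfinite(P[...,2])&(np.hypot(P[...,0]-c[0],P[...,1]-c[1])<r)
        hsv=cv2.cvtColor(im,cv2.COLOR_RGB2HSV)
        for nm,hc,hr,bc,br,ht in(("big",(.41,-.18),.07,(.385,-.28),.16,.044),("small",(.41,.128),.05,(.425,.06),.12,.03)):
            m=sel(bc,br)&(P[...,2]>.006)&(P[...,2]<.06); 
            Hd=P[sel(hc,hr)&(P[...,2]>ht-.006)&(P[...,2]<ht+.006)&(hsv[...,1]<80)]
            rect=cv2.minAreaRect((Hd[:,:2]*1000).astype(np.float32))
            Hn=P[m&(hsv[...,1]>100)]
            c=np.median(Hd[:,:2],0)
            dist=np.hypot(*(Hn[:,:2]-c).T)
            x=Hn[:,:2]; 
            vx,vy,x0,y0=cv2.fitLine(x.astype(np.float32),cv2.DIST_HUBER,0,.003,.001).ravel()
            if vy<0:vx,vy=-vx,-vy
            s=(Hn[:,:2]-[x0,y0])@[vx,vy]
            print(n,nm,"head rect mm",np.round(rect[0],1),np.round(rect[1],1),round(rect[2],1),"topz",np.median(Hd[:,2]).round(4),
              "axis ang from +y deg(ccw+)",np.degrees(np.arctan2(-vx,vy)).round(2),"line pt",(x0,y0),"knob end",(np.array([x0,y0])+s.min()*np.array([vx,vy])).round(4),"topz",np.percentile(Hn[:,2],90).round(4))
        m=(P[...,0]>.5)&(P[...,0]<.7)&(P[...,1]>-.25)&(P[...,1]<.13)
        rim=P[m&(P[...,2]>.040)&(P[...,2]<.052)&(P[...,1]>0)]
        r=cv2.minAreaRect((rim[:,:2]*1000).astype(np.float32));print(n,"pocket rim",r,len(rim),rim[:,2].mean())
        pl=P[m&(P[...,2]>.008)&(P[...,2]<.016)&(P[...,1]<-.01)&(P[...,1]>-.165)]
        r=cv2.minAreaRect((pl[:,:2]*1000).astype(np.float32));print(n,"plate",r,len(pl))
        fk=P[m&(P[...,2]>.02)&(P[...,1]<-.13)]
        print(n,"fork",len(fk),fk.min(0).round(3),fk.max(0).round(3)); 
        t=fk[fk[:,2]>.052];print("prong tops",np.c_[t][np.argsort(t[:,0])][::max(1,len(t)//12)].round(3).tolist())
fit()
E
python3 fit.py
```

```text
scene big head rect mm [ 412.8 -181.3] [40.6 71. ] 77.6 topz 0.045 axis ang from +y deg(ccw+) -11.8 line pt (np.float32(0.38744494), np.float32(-0.2823626)) knob end [ 0.3562 -0.4317] topz 0.036
scene small head rect mm [411.3 123. ] [49.5 41. ] 15.3 topz 0.0305 axis ang from +y deg(ccw+) 13.52 line pt (np.float32(0.4323977), np.float32(0.02727174)) knob end [ 0.4473 -0.0348] topz 0.0277
scene pocket rim ((627.0889892578125, 49.2495002746582), (114.54659271240234, 72.01154327392578), 0.9781067967414856) 281 0.04498469746077509
scene plate ((628.377685546875, -87.61570739746094), (79.53555297851562, 154.53565979003906), 0.1127854660153389) 985
scene fork 226 [ 0.59  -0.182  0.02 ] [ 0.665 -0.171  0.063]
prong tops [[0.591, -0.176, 0.059], [0.593, -0.18, 0.057], [0.593, -0.174, 0.053], [0.593, -0.174, 0.055], [0.595, -0.182, 0.058], [0.596, -0.173, 0.06], [0.6, -0.175, 0.061], [0.656, -0.172, 0.054], [0.657, -0.172, 0.062], [0.658, -0.173, 0.056], [0.66, -0.178, 0.057], [0.662, -0.182, 0.061], [0.663, -0.173, 0.063]]
side big head rect mm [ 414.5 -180.6] [39.8 69.6] 77.3 topz 0.042 axi
[... 310 characters left out ...]
2] topz 0.0256
side pocket rim ((628.3458862304688, 49.984737396240234), (112.74626159667969, 72.1145248413086), 0.9892575144767761) 289 0.04312918319458032
side plate ((629.3614501953125, -87.69447326660156), (76.4809799194336, 154.40773010253906), 0.4249536395072937) 959
side fork 293 [ 0.591 -0.185  0.02 ] [ 0.668 -0.169  0.059]
prong tops [[0.591, -0.18, 0.056], [0.593, -0.178, 0.054], [0.595, -0.175, 0.055], [0.596, -0.177, 0.056], [0.596, -0.174, 0.057], [0.598, -0.172, 0.055], [0.6, -0.175, 0.059], [0.656, -0.176, 0.059], [0.659, -0.176, 0.053], [0.66, -0.184, 0.052], [0.661, -0.175, 0.053], [0.662, -0.176, 0.057], [0.664, -0.175, 0.057], [0.666, -0.173, 0.055], [0.667, -0.18, 0.058]]
```

Measurements agree with the given sizes:

| Item | Position | Check |
|---|---|---|
| Big mallet head | (0.414, -0.181) | 71x40 mm, top at 44 mm |
| Mallet yaw | about -12.3° | head rectangle and handle agree to about 0.7° |
| Balance point | (0.398, -0.249) | reach 0.47 m |
| Cradle seat | (0.628, -0.027) | yaw about 0.4°; pocket 114 mm wide outside and fork at y=-0.177 fit the spec |

I'll turn first, then approach.

```bash
python3 -m crank '[[[0,0,0],[0,0,-10.5],0.085],[[0,0,0],[0,0,-10.5],0.085],[[0,0,0],[0,0,-10.5],0.085],[[0,0,0],[0,0,-10.5],0.085],[[0,0,0],[0,0,-10.5],0.085],[[0,0,0],[0,0,-10.5],0.085],[[0,0,0],[0,0,0],0.085]]'
python3 -m crank '[[[0.02,0.006,0.003],[0,0,0],0.085],[[0.05,0.015,0.01],[0,0,0],0.085],[[0.05,0.015,0.01],[0,0,0],0.085],[[0.05,0.015,0.01],[0,0,0],0.085],[[0.05,0.015,0.01],[0,0,0],0.085],[[0.05,0.015,0.01],[0,0,0],0.085],[[0.05,0.015,0.01],[0,0,0],0.085],[[0.05,0.015,0.01],[0,0,0],0.085],[[0.04,0.012,0.01],[0,0,0],0.085],[[0.02,0.01,0.01],[0,0,0],0.085]]'
python3 - <<'E'
from station import bot
import cv2,numpy as np
o=bot.get_obs();print(o["t"],o["q"].round(3),o["eef_pos"].round(4),o["tool_rot"].round(4))
n="wrist";c=bot.calibration(n);p,d=bot.read_camera(n)
np.savez("pics/wrist1.npz",p=p,d=d,E=c["extrinsics"],k=[c["fx"],c["fy"],c["cx"],c["cy"]])
cv2.imwrite("pics/wrist1.png",p[:,:,::-1])
E
```

```text
t: 1.02
eef_pos: [0.1725, -0.6524, 0.2449]
tool_rot: [-0.0, 0.779, 0.627, 0.0]
contact_force: [0.2, -0.0, 0.2]
gripper_width: 0.997
t: 2.28
eef_pos: [0.3944, -0.258, 0.1522]
tool_rot: [0.0, 0.779, 0.627, 0.0]
contact_force: [0.7, -0.3, 0.5]
gripper_width: 0.996
2.275 [ 0.799  0.297 -0.408  2.096  0.166  0.778  0.074] [ 0.3944 -0.258   0.1522] [1.000e-04 7.786e-01 6.275e-01 2.000e-04]
```

View pics/wrist1.png

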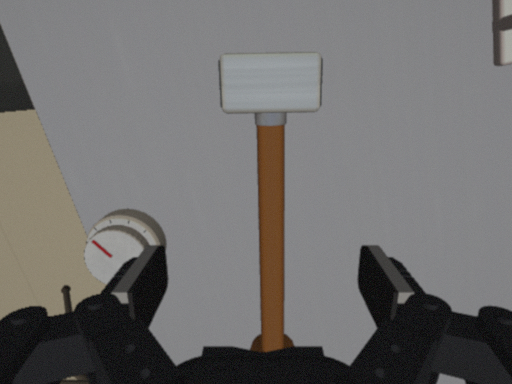

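The wrist view shows the head at (271,82) and the handle running straight down the image at x≈271, so it's aligned with the tool. I'll measure it from the wrist depth.

Run:
```python
from h import *
from scipy.spatial.transform import Rotation as Ro
P,im=cloud("pics/wrist1.npz");hsv=cv2.cvtColor(im,cv2.COLOR_RGB2HSV)
fin=np.isfinite(P[...,2])
Hd=P[fin&(P[...,2]>.037)&(P[...,2]<.052)&(hsv[...,1]<80)]
Hd=Hd[np.hypot(Hd[:,0]-.413,Hd[:,1]+.181)<.07]
r=cv2.minAreaRect((Hd[:,:2]*1000).astype(np.float32));print(r,np.median(Hd[:,2]))
v,u=np.mgrid[:384,:512]
Hn=P[fin&(hsv[...,1]>110)&(hsv[...,0]<20)&(P[...,2]>.01)&(P[...,2]<.06)&(v<330)&(abs(u-271)<40)]
vx,vy,x0,y0=cv2.fitLine(Hn[:,:2].astype(np.float32),cv2.DIST_HUBER,0,.003,.001).ravel()
print("axis",np.degrees(np.arctan2(vx*np.sign(vy),abs(vy))),x0,y0,"z top",np.percentile(Hn[:,2],90))
d=np.array([vx,vy])*np.sign(vy)
c=np.array(r[0])/1000; b=c-.07*d; print("balance",b, "line x at b.y",x0+(b[1]-y0)*vx/vy)
R=Ro.from_quat([.7786,.6275,0,0]).as_matrix() # x,y,z,w
print("tool shift to b",R.T@(np.array([b[0],b[1],.018])-[.3944,-.258,.1522]), "tool x ang",np.degrees(np.arctan2(R[0,0],R[1,0])))
```

```text
((416.4267883300781, -183.453369140625), (40.07051086425781, 72.10394287109375), 78.76122283935547) 0.04400595195957428
axis 11.44742 0.39409322 -0.29364163 z top 0.03350478491144407
balance [ 0.40253399 -0.25206088] line x at b.y 0.40251318523328566
tool shift to b [0.00753173 0.0066864  0.1342    ] tool x ang 12.266975163004314
```

```bash
python3 -m crank '[[[0.008,0.005,0.02],[0,0,-0.6],0.085],[[0,0,0.03],[0,0,0],0.085],[[0,0,0.03],[0,0,0],0.085],[[0,0,0.025],[0,0,0],0.085],[[0,0,0.015],[0,0,0],0.085],[[0,0,0.01],[0,0,0],0.085],[[0,0,0.004],[0,0,0],0.085],[[0,0,0],[0,0,0],0.085]]'
python3 - <<'E'
from station import bot
import cv2
p,d=bot.read_camera("side");q,_=bot.read_camera("wrist")
cv2.imwrite("pics/b.png",cv2.hconcat([p[100:300,200:500],q[0:200,100:400]])[:,:,::-1])
E
```

```text
t: 3.32
eef_pos: [0.4002, -0.2536, 0.0186]
tool_rot: [0.0, 0.775, 0.632, 0.0]
contact_force: [-0.1, 0.5, -0.1]
gripper_width: 0.996
```

View pics/b.png

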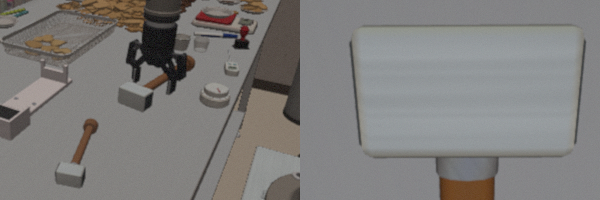

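The side view shows the fingers straddling the handle just behind the head, at about (150,75). Closing the gripper now.

```bash
python3 -m crank '[[[0,0,0],[0,0,0],0.05],[[0,0,0],[0,0,0],0.03],[[0,0,0],[0,0,0],0.01],[[0,0,0],[0,0,0],0.0],[[0,0,0],[0,0,0],0.0],[[0,0,0],[0,0,0],0.0],[[0,0,0],[0,0,0],0.0]]' 90
python3 -m crank '[[[0,0,-0.003],[0,0,0],0.0],[[0,0,-0.006],[0,0,0],0.0],[[0,0,-0.01],[0,0,0],0.0],[[0,0,-0.01],[0,0,0],0.0],[[0,0,0],[0,0,0],0.0],[[0,0,0],[0,0,0],0.0]]'
python3 - <<'E'
from station import bot
import cv2,numpy as np
o=bot.get_obs();print(o["torque"],o["contact_force"])
for n in("scene","side","wrist"):
    c=bot.calibration(n);p,d=bot.read_camera(n)
    np.savez(f"pics/{n}2.npz",p=p,d=d,E=c["extrinsics"],k=[c["fx"],c["fy"],c["cx"],c["cy"]])
    cv2.imwrite(f"pics/{n}2.png",p[:,:,::-1])
E
```

```text
t: 4.3
eef_pos: [0.401, -0.2537, 0.0189]
tool_rot: [0.001, 0.775, 0.632, 0.0]
contact_force: [0.4, 0.2, 5.2]
gripper_width: 0.226
t: 5.05
eef_pos: [0.3999, -0.2535, 0.0474]
tool_rot: [0.0, 0.775, 0.632, -0.0]
contact_force: [0.0, 0.7, -8.0]
gripper_width: 0.227
[ 0.02148555 -0.0057433   0.00985873] [ 0.04754897  0.65303586 -7.95055237]
```

View pics/side2.png

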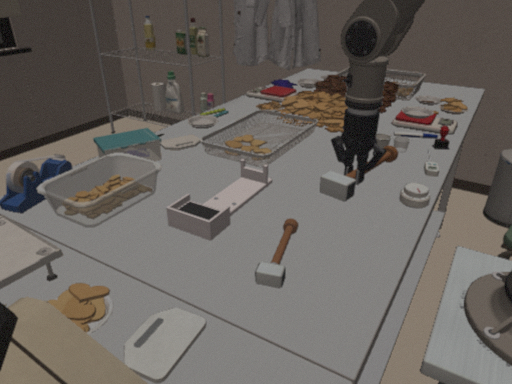

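View pics/wrist2.png

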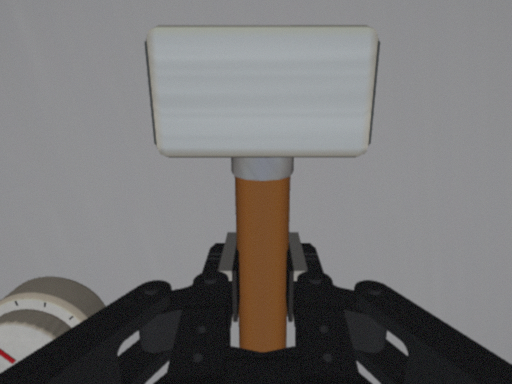

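The mallet is held: force -8 N, moment only 0.02 N·m. The wrist view shows the head level and square at (263,90). Before carrying it, I'll measure the head relative to the tool.

```bash
cat > m.py <<'E'
import sys
from h import *
from scipy.spatial.transform import Rotation as Ro
def meas(tag,pos,q):
    R=Ro.from_quat([q[1],q[2],q[3],q[0]]).as_matrix()
    P,im=cloud(f"pics/wrist{tag}.npz");T=(P-pos)@R  # tool coords
    hsv=cv2.cvtColor(im,cv2.COLOR_RGB2HSV)
    m=np.isfinite(P[...,2])&(hsv[...,1]<80)&(T[...,0]>.03)&(T[...,0]<.11)&(abs(T[...,1])<.05)&(abs(T[...,2]+.027)<.02)
    H=T[m];r=cv2.minAreaRect((H[:,:2]*1000).astype(np.float32));
    A=np.c_[H[:,:2],np.ones(len(H))];k=np.linalg.lstsq(A,H[:,2],rcond=None)[0]
    print("head in tool",r,"z top",np.median(H[:,2]),"slopes deg along/across",np.degrees(np.arctan(k[:2])))
    print("head world",pos+R@[r[0][0]/1e3,r[0][1]/1e3,np.median(H[:,2])+.022],"tool x dir",R[:,0])
E
python3 - <<'E'
from m import *
meas(2,np.array([.3999,-.2535,.0474]),[0,.775,.632,0])
E
```

```text
head in tool ((63.34809875488281, -0.19562911987304688), (58.36576843261719, 72.13137817382812), 0.03980221599340439) z top -0.02451997074076321 slopes deg along/across [-4.38489083  0.18084413]
head world [ 0.41245345 -0.19140788  0.04991997] tool x dir [0.20119114 0.979552   0.        ]
```

Head centre is 72.5 mm ahead of the TCP, so the grip is 2.5 mm from the balance point. Lifting, turning to the cradle's yaw, then carrying.

```bash
python3 -m crank '[[[0,0,-0.01],[0,0,0],0.0],[[0,0,-0.02],[0,0,0],0.0],[[0,0,-0.025],[0,0,-2],0.0],[[0,0,-0.02],[0,0,-4],0.0],[[0,0,-0.015],[0,0,-4],0.0],[[0,0,-0.01],[0,0,-2],0.0],[[0,0,0],[0,0,0],0.0]]'
python3 -m crank '[[[0.01,0.01,0],[0,0,0],0.0],[[0.02,0.02,0],[0,0,0],0.0],[[0.03,0.03,0],[0,0,0],0.0],[[0.03,0.03,0],[0,0,0],0.0],[[0.03,0.03,0],[0,0,0],0.0],[[0.03,0.03,0],[0,0,0],0.0],[[0.03,0.03,0],[0,0,0],0.0],[[0.02,0.025,0],[0,0,0],0.0],[[0.015,0.015,0],[0,0,0],0.0],[[0.0085,0.0095,0],[0,0,0],0.0]]'
python3 -m crank '[[[0,0,0],[0,0,0],0.0],[[0,0,0],[0,0,0],0.0]]'
python3 - <<'E'
from station import bot
import cv2,numpy as np
o=bot.get_obs();print(o["t"],o["torque"],o["contact_force"],o["eef_pos"],o["tool_rot"])
for n in("scene","side","wrist"):
    c=bot.calibration(n);p,d=bot.read_camera(n)
    np.savez(f"pics/{n}3.npz",p=p,d=d,E=c["extrinsics"],k=[c["fx"],c["fy"],c["cx"],c["cy"]])
    cv2.imwrite(f"pics/{n}3.png",p[:,:,::-1])
from m import *
meas(3,o["eef_pos"],o["tool_rot"])
E
```

```text
t: 6.08
eef_pos: [0.4003, -0.2537, 0.1483]
tool_rot: [0.001, 0.705, 0.71, 0.0]
contact_force: [0.4, -0.5, -9.0]
gripper_width: 0.223
t: 7.32
eef_pos: [0.6279, -0.0269, 0.1465]
tool_rot: [-0.001, 0.704, 0.71, -0.0]
contact_force: [-0.7, -1.0, -8.5]
gripper_width: 0.223
t: 7.58
eef_pos: [0.6269, -0.0297, 0.147]
tool_rot: [-0.0, 0.705, 0.709, -0.001]
contact_force: [0.1, -0.7, -8.3]
gripper_width: 0.226
7.575 [-0.04102207  0.0081896  -0.03578708] [ 0.11147263 -0.73810721 -8.32230706] [ 0.62693161 -0.02974327  0.14700224] [-5.99876466e-05  7.05007541e-01  7.09199257e-01 -8.81935310e-04]
head in tool ((63.53337860107422, 0.12627410888671875), (72.3998031616211, 57.75532913208008), 89.9732666015625) z top -0.024954558142224803 slopes deg along/across [-4.561308    0.19947157]
head world [0.62668514 0.03379314 0.14988303] tool x dir [-0.00592873  0.99998175 -0.00115846]
```

View pics/side3.png

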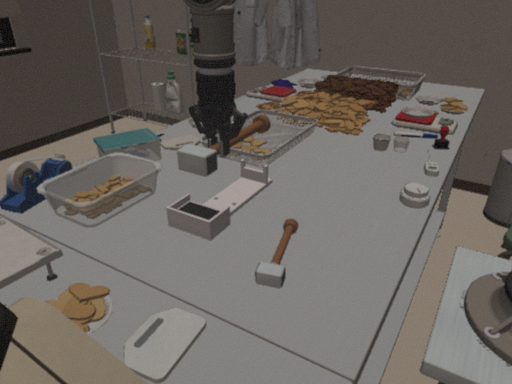

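View pics/wrist3.png

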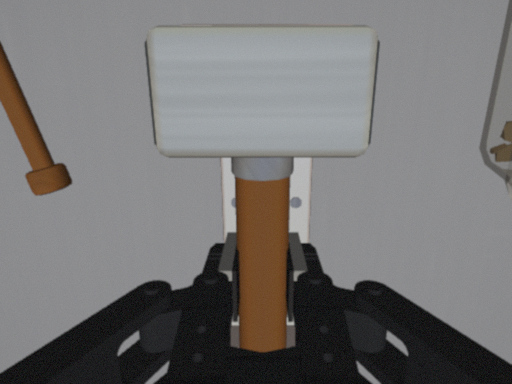

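Over the cradle the mallet is level and has not slipped. The base plate is centred under the handle in the wrist view (223–310 px against the handle at 263). Lowering.

```bash
python3 -m crank '[[[0.001,0.001,0.01],[0,0,0],0.0],[[0,0,0.02],[0,0,0],0.0],[[0,0,0.02],[0,0,0],0.0],[[0,0,0.015],[0,0,0],0.0],[[0,0,0.01],[0,0,0],0.0],[[0,0,0.007],[0,0,0],0.0],[[0,0,0.005],[0,0,0],0.0],[[0,0,0],[0,0,0],0.0],[[0,0,0],[0,0,0],0.0]]'
python3 - <<'E'
from station import bot
import cv2,numpy as np
o=bot.get_obs();print(o["t"],o["torque"],o["contact_force"],o["eef_pos"],o["tool_rot"])
a=bot.read_camera("side")[0];b=bot.read_camera("scene")[0]
cv2.imwrite("pics/c.png",cv2.hconcat([cv2.resize(a[100:250,120:320],(400,300)),cv2.resize(b[100:250,140:340],(400,300))])[:,:,::-1])
E
```

```text
t: 8.85
eef_pos: [0.6292, -0.0273, 0.0608]
tool_rot: [0.0, 0.704, 0.71, 0.0]
contact_force: [-0.4, -0.8, -8.1]
gripper_width: 0.228
8.85 [-0.01717512 -0.01245412  0.02804406] [-0.4080124  -0.84795646 -8.12866873] [ 0.62921669 -0.02727028  0.06080683] [3.47455342e-04 7.04490238e-01 7.09713528e-01 3.02109008e-04]
```

View pics/c.png

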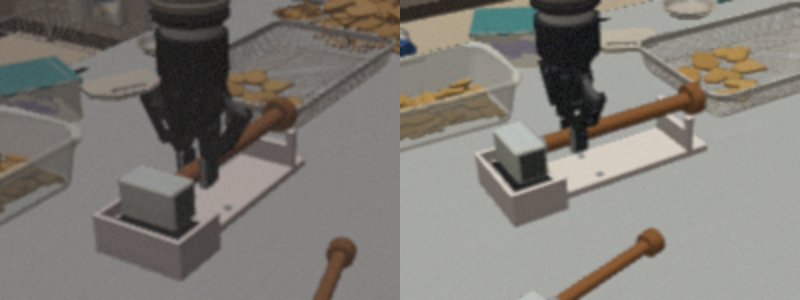

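The head is entering the pocket and the handle runs between the prongs. I'll lower the last 12 mm slowly and watch the force.

```bash
python3 -m crank '[[[0,0,0.004],[0,0,0],0.0],[[0,0,0.003],[0,0,0],0.0],[[0,0,0.002],[0,0,0],0.0],[[0,0,0.001],[0,0,0],0.0],[[0,0,0],[0,0,0],0.0],[[0,0,0],[0,0,0],0.0]]'
python3 -m crank '[[[0,0,0.001],[0,0,0],0.0],[[0,0,0],[0,0,0],0.0]]'
python3 -m crank '[[[0,0,0.001],[0,0,0],0.0],[[0,0,0],[0,0,0],0.0]]'
```

```text
t: 9.7
eef_pos: [0.6289, -0.0272, 0.0504]
tool_rot: [0.0, 0.704, 0.71, 0.0]
contact_force: [0.2, -0.3, -8.0]
gripper_width: 0.225
t: 9.95
eef_pos: [0.6288, -0.0273, 0.0493]
tool_rot: [0.0, 0.704, 0.71, 0.0]
contact_force: [-0.1, -0.0, -8.0]
gripper_width: 0.224
t: 10.2
eef_pos: [0.6289, -0.0273, 0.0491]
tool_rot: [0.0, 0.704, 0.71, -0.0]
contact_force: [-4.4, -0.3, 1.5]
gripper_width: 0.225
```

The weight came off at TCP z=0.049, exactly the expected seat height (axis 52 mm). One check before letting go.

Run:
```python
from station import bot
import cv2,numpy as np
o=bot.get_obs();print(o["t"],o["torque"],o["contact_force"],o["eef_pos"])
a=bot.read_camera("side")[0];b=bot.read_camera("scene")[0]
cv2.imwrite("pics/d.png",cv2.hconcat([cv2.resize(a[100:250,120:320],(400,300)),cv2.resize(b[100:250,140:340],(400,300))])[:,:,::-1])
```

```text
10.2 [-0.01941855  0.77780239  0.00877   ] [-4.36130639 -0.32105709  1.52361042] [ 0.62890438 -0.02728321  0.0490706 ]
```

View pics/d.png

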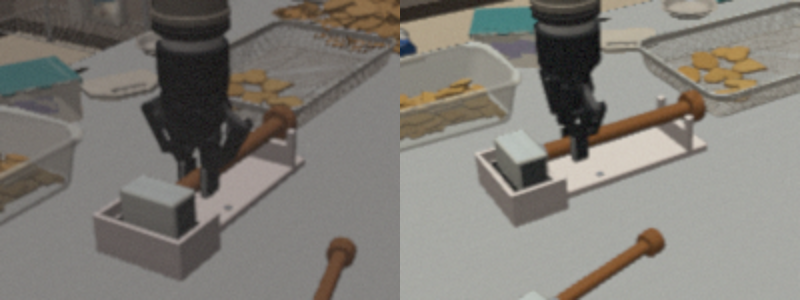

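It's seated: head inside the pocket, handle in the fork. The small roll moment means one head edge touched first and will level out on release. I'll open gently, then retreat straight up.

```bash
python3 -m crank '[[[0,0,0.0005],[0,0,0],0.0],[[0,0,0],[0,0,0],0.0],[[0,0,0],[0,0,0],0.022],[[0,0,0],[0,0,0],0.025],[[0,0,0],[0,0,0],0.03],[[0,0,0],[0,0,0],0.04],[[0,0,0],[0,0,0],0.055],[[0,0,0],[0,0,0],0.07],[[0,0,0],[0,0,0],0.07]]' 20
python3 -m crank '[[[0,0,-0.005],[0,0,0],0.07],[[0,0,-0.01],[0,0,0],0.07],[[0,0,-0.02],[0,0,0],0.07],[[0,0,-0.03],[0,0,0],0.07],[[0,0,-0.03],[0,0,0],0.07],[[0,0,-0.03],[0,0,0],0.07],[[0,0,-0.02],[0,0,0],0.07],[[0,0,0],[0,0,0],0.07],[[0,0,0],[0,0,0],0.07]]'
python3 - <<'E'
from station import bot
import cv2,numpy as np
o=bot.get_obs();print(o["t"],o["torque"],o["contact_force"],o["eef_pos"])
for n in("scene","side","wrist"):
    c=bot.calibration(n);p,d=bot.read_camera(n)
    np.savez(f"pics/{n}4.npz",p=p,d=d,E=c["extrinsics"],k=[c["fx"],c["fy"],c["cx"],c["cy"]])
    cv2.imwrite(f"pics/{n}4.png",p[:,:,::-1])
from h import *
for n in("scene","side"):
    P,_=cloud(f"pics/{n}4.npz")
    f=np.isfinite(P[...,2]);H=P[f&(abs(P[...,0]-.628)<.048)&(P[...,1]>.015)&(P[...,1]<.078)&(P[...,2]>.062)&(P[...,2]<.09)]
    r=cv2.minAreaRect((H[:,:2]*1000).astype(np.float32));print(n,"head",r,H[:,2].mean())
    A=np.c_[H[:,:2],np.ones(len(H))];k=np.linalg.lstsq(A,H[:,2],rcond=None)[0];print("tilt",np.degrees(np.arctan(k[:2])))
    H=P[f&(abs(P[...,0]-.411)<.035)&(abs(P[...,1]-.123)<.035)&(P[...,2]>.024)&(P[...,2]<.036)];r=cv2.minAreaRect((H[:,:2]*1000).astype(np.float32));print("small head",r)
E
```

```text
t: 11.42
eef_pos: [0.6289, -0.0273, 0.0478]
tool_rot: [0.0, 0.704, 0.71, 0.0]
contact_force: [0.6, -0.0, -0.2]
gripper_width: 0.824
t: 12.55
eef_pos: [0.6282, -0.0274, 0.1919]
tool_rot: [-0.0, 0.704, 0.71, -0.001]
contact_force: [-1.1, 0.3, -1.3]
gripper_width: 0.82
12.55 [-0.03094618  0.08698152  0.02508887] [-1.06149365  0.29588521 -1.30085892] [ 0.62817413 -0.02744775  0.19189065]
scene head ((624.4766235351562, 40.96439743041992), (70.76383209228516, 50.14518356323242), 0.0005078997346572578) 0.07273745679430926
tilt [ 3.48126188 -2.06489864]
small head ((413.06072998046875, 115.82994079589844), (48.19060516357422, 55.70682907104492), 13.53223705291748)
side head ((626.0521240234375, 46.76686096191406), (71.28936004638672, 40.38460922241211), 0.3299354314804077) 0.07024904321086262
tilt [ 2.08971076 -5.99314592]
small head ((410.9992980957031, 128.72512817382812), (47.91947555541992, 31.138866424560547), 16.036787033081055)
```

View pics/side4.png

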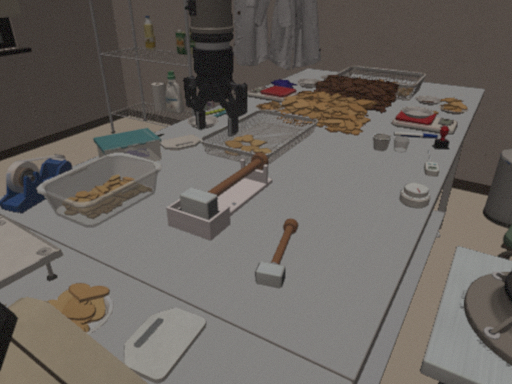

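View pics/wrist4.png

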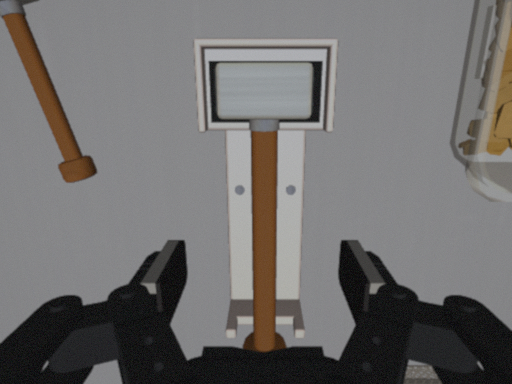

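The mallet rests in the cradle. The wrist view shows the head at (264,90) inside the pocket with a gap on all sides and the handle through the fork at (264,320). The small mallet hasn't moved and the gripper is clear. Handing in.

```bash
python3 -c "
from station import bot
bot.hand_in();print(bot.get_obs()['t'])"
```

```text
the job is handed in; nothing more can be done
the job is handed in; nothing more can be done
```

The bigger mallet is in the white cradle, with its head in the wide pocket and its handle in the fork. I handed the job in at about 12.7 s, against the 37 s limit.

- **Grip and carry:** I gripped the handle about 2.5 mm from the balance point at 90 N. The mallet showed no visible lean or slip in the pictures after the lift and above the cradle. The moment at the wrist was only 0.02–0.05 N·m.
- **Lowering and release:** I lowered it until the weight came off, at the expected seat height (TCP at 49 mm). Just before release there was a 0.78 N·m roll moment, probably one edge of the head touching first. It was gone once the fingers had opened and the arm had backed off.
- **Last checks:** The head is inside the pocket with a gap all round. Its centre is near (0.626, 0.045), against an expected (0.628, 0.043).
    - **Head position and tilt:** The scene camera put the head 6 mm lower in y than the side camera, with a longer outline (50 mm against 40 mm). The two plane fits gave tilts of 2–6° that disagree with each other. I put both down to side-face points mixed into the fits, because the pictures show the mallet level.
    - **Small mallet:** It looks unmoved in the pictures and was never touched. The fits to its head disagreed by about 13 mm between the cameras for the same reason.

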